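Two capsules from the rocker dispenser

ROBOT

A 6-joint arm with a two-finger parallel gripper is mounted at the origin on a cart in front of the work surface, level with it; the furniture and walls round the work are solid. World frame = base frame: x ahead of the robot, y to its left, z up, the work surface at z = 0. Lengths are in mm, angles in rad, forces in N, time in s.
With the tool pointing down it reaches from about 275 to 1000 mm from the base axis. Payload 8.4 kg.
Tool frame: the origin (TCP) lies midway between the tips of the shut fingers; the grasp point (between the pads) lies 19 mm behind it; z points along the fingers, y is the line along which they close (so a half turn about z gives the same grasp; the last joint's range is limited). The gripper opens to 85 mm and grips with 20 to 120 N. Pads are 22 mm wide; open, the fingers measure 114 mm over their backs; the gripper's body (76 mm by 85 mm) begins 54 mm behind the grasp point. The pads swing forward as they close: fully open they stand 13 mm farther back than shut.
Start: joints at [1.14, 0.353, 1.633, -0, 1.155, -0.002], TCP at [259.861, 568.419, 231.281] pointing down, gripper open.
Joint ranges: [-2.63, 2.63], [-0.92, 2.1], [0.06, 2.66], [-1.3, 4.44], [0, 2.69], [-3.02, 3.02]. Speed limits (rad/s): [2.22, 2.22, 2.79, 3.14, 3.14, 3.14].

INTERFACE

Orientations are given as [roll, pitch, yaw] about the fixed x, y, z axes, in that order (R = Rz(yaw) Ry(pitch) Rx(roll)).
In Python, from rig import r gives the robot as it stands.
- The arm moves only by the tool servo_tool, never from a script. Its argument "deltas" is a list of rows, each an object of numbers: "x", "y", "z": the shift along the world's x, y, z in mm; "rx", "ry", "rz": the turn, a rotation vector about the world's x, y, z in rad; "gripper": the gripper's target within -1 to 1 (fully open at 1, half-way at 0, shut at -1). A call has 1 to 10 rows; each row is the pose to reach, as a shift and turn from the pose commanded when the call began; what a row does not reach only later rows make up. A row lasts 1/10 s, in which the tool goes at most 50 mm and 8.59 degrees, less where a joint would pass 70% of its speed; a pose out of reach is approached as far as the arm can. A call with a gripper value outside its range is refused whole. The fingers move at their own pace and stop on an object; "newtons" is the grip in N (left out, the last holds). Time passes only in rows, so rows that repeat a pose let the fingers close. It gives the time, the measured TCP pose, the force, the opening and the grip force at its end, in the units of the state.
- r.sense(): the state, without advancing time (a new reading comes with each control period).
- r.grab_frame(name): name is "scene" or "side" or "wrist"; returns the picture (420x560x3 uint8, blue, green, red); there is no depth.
- r.camera_params(name): a dict with "mtx" (3x3 intrinsics, pixels), "eye" and "orientation" of the camera in the world. Camera axes: x right, y down, z forward; pixel columns grow to the right and rows downward; lengths in mm; the calibration is good to about 2 mm. A picture is of the moment at which its call begins: read the wrist's pose just before it. camera_params takes no time and is no camera call; for the wrist camera it gives the pose at the moment of the call.
- r.sign_off(): hands the job in; it is judged then, once.
Trained networks look in the newest picture that a camera, given by its name, has taken for a name from the list of things; names that differ only in an ending like _2 or _b are one class to them, and where a whole thing is asked for, a point or a joint stands for the part that bears it (a point fixed in the world has none). Each returns a list of dicts, best first, with "conf" (0 to 1); they miss things now and then, are a little off and sometimes report something else, mostly with a low value. They report only what shows in the picture. A call takes as long as a camera call. They do not tell look-alikes from the thing itself.
- r.recognise(name, camera): "box" ([left, top, width, height] in pixels, round what is visible of it).
The state is a dict: "clock": time; "qpos": joint angles; "qvel": joint speeds; "joint_efforts": joint torques, N m; "eef_pos": TCP position; "tcp_rot": TCP orientation; "contact_force": force on the tool from outside, world axes, zero at the start; "wrist_torque": the same for the moment, N m; "opening": opening from 0.0 (shut) to 1.0 (fully open); "grasp_force": force on a finger pad.
Only numpy, scipy, OpenCV 4.12 (cv2) and the standard library are available. Lean on these libraries where they do the work, as an engineer would, in place of code of your own. Each camera call takes 0.05 s, during which the arm holds its last target. There are 200 camera calls.

TASK

Two coffees are wanted. With the fingers only, slide the saucer under the mouth of the capsule dispenser until it rests against both rubber feet, then press the dispenser's side paddle all the way down and let it come all the way back up, two times, so that two capsules - one per press, and no more - drop onto the saucer and stay on it. Do not lift the saucer, do not touch the capsules, and leave the cup, the tin and the salt shaker where they are.

Things in the scene. Friction and masses are not known exactly. Their poses are not given: they have to be found in the camera images.
- dispenser: Coffee-capsule dispenser, fixed: white stand (base 142 x 94 x 6 mm) with a steel chute, open on top, 47 mm wide, sloping down at 24 deg to its own -x. Origin: on the worktop midway between its two rubber feet; x runs back up the chute, y left (looking along +x), z up. The chute holds 3 capsules in a row; its upper end is at x = 124 mm, 141 mm high. A rocker on a crosswise axle sits over the chute.
- rocker (a joint): Turn of the rocker, rad: 0 = paddle up, gate shut (a spring returns it); 0.75 = paddle down on its stop, gate lifted. Down: the gate blade in front rises and a hold-back blade drops before the 2nd capsule, so one capsule slides out (wait about 1 s fully down). Up again: the gate shuts and the next capsule slides up to it. The paddle takes about 2 N at the start, 5 to 6 N at the end of its stroke.
- paddle (a point): Middle of the top of the rocker's paddle: black ribbed plate 42 x 40 x 6 mm outside the chute's left wall; moves with it, on an arm of 66 mm behind the axle. In the dispenser's frame (mm): up it is at x 70, y 53, z 156, rear end higher (24 deg); fully down at x 82, y 53, z 109, rear end lower (19 deg).
- outlet (a point): Middle of the chute's lower lip, on its floor, 60 mm above the worktop (lip underside 57 mm); it overhangs the rubber feet by 22 mm. Fixed to the dispenser; the rocker's axle lies 39 mm behind and 58 mm above it.
- saucer_place (a point): Point on the worktop where the saucer's centre lies when its rim rests against both rubber feet: at x = -57, y = 0 mm in the dispenser's frame. The feet are black upright studs, 12 mm thick and 28 mm high, at x = 0, y = +38 and -38 mm.
- saucer: Plain off-white round saucer, 125 mm in diameter, 19 mm high at the rim, 0.26 kg, loose on the worktop in front of the dispenser. Origin: centre of its underside.
- capsule_a: Coffee capsule, 37 mm across the flange, 28 mm high, 12 g, standing flange down in the chute; the first from the gate. Origin: centre of the flange side; z through the top.
- capsule_b: Coffee capsule, 37 mm across the flange, 28 mm high, 12 g, standing flange down in the chute; the second from the gate. Origin: centre of the flange side; z through the top.
- capsule_c: Coffee capsule, 37 mm across the flange, 28 mm high, 12 g, standing flange down in the chute; the third from the gate. Origin: centre of the flange side; z through the top.
- cup: Bystander: small blue espresso cup with handle, 60 x 90 x 52 mm, on the worktop to the right. Origin: middle of its underside.
- tin: Bystander: closed round tin, 58 mm in diameter, 72 mm high, on the worktop to the right. Origin: middle of its underside.
- salt: Bystander: salt shaker, 44 mm in diameter, 90 mm high, on the worktop to the left. Origin: middle of its underside.
Not all that is in view belongs to the job. What is shaped like the saucer but orange is not meant.

How it is judged (in metres and radians):
On the way, in this order (a step that is already met when the one before it is completed fails the run):
1. the saucer rests under the outlet against both rubber feet, all three capsules still behind the gate (horizontal distance between saucer and saucer_place below 0.012 m and x of capsule_a in the frame of dispenser above 0.015 m), for 0.2 s.
2. the paddle is pressed and the first capsule lies on the saucer, the second still in the chute (horizontal distance between capsule_a and saucer below 0.056 m and z of capsule_a in the frame of saucer below 0.05 m and x of capsule_b in the frame of dispenser above 0.015 m), for 0.2 s.
3. a second press: the second capsule lies on the saucer (horizontal distance between capsule_b and saucer below 0.056 m and z of capsule_b in the frame of saucer below 0.05 m), for 0.2 s.
At the end, for the whole second after the job is handed in: The saucer is level, its centre within 15 mm of its place; the first two capsules rest on it (origins within 56 mm of its centre, under 50 mm above its underside); the third is still in the chute behind the gate; the paddle is up (rocker below 0.06 rad) (all of step 3 and horizontal distance between saucer and saucer_place below 0.015 m and horizontal distance between capsule_a and saucer below 0.056 m and z of capsule_a in the frame of saucer below 0.05 m and x of capsule_c in the frame of dispenser above 0.015 m and value of joint rocker below 0.06 rad and angle between saucer's own z axis and vertical below 0.1 rad and linear speed of each of capsule_a, capsule_b, capsule_c, saucer below 0.05 m/s); the robot touches nothing.
It fails at once if the saucer is lifted or tipped (height (world z) of saucer above 0.012 m or angle between saucer's own z axis and vertical above 0.25 rad).
It fails at once if a capsule is touched by the robot (contact force between any of the arm, the fingers and capsule_a above 0.3 N or contact force between any of the arm, the fingers and capsule_b above 0.3 N or contact force between any of the arm, the fingers and capsule_c above 0.3 N).
It fails at once if a third capsule leaves the chute (x of capsule_c in the frame of dispenser below 0 m).
It fails at once if the cup, the tin or the salt shaker is moved (distance of any of cup, tin, salt from where it was at the start of the episode above 0.02 m).
It also fails if it takes over 54 s, if anything falls off the work surface, if the arm or the gripper's body presses on something with over 40 N, if the wrist force passes 120 N, or if a joint passes its speed limit or range.

## Working session

There is one attempt and no reset: what is moved stays moved. The work goes in short steps, Python scripts to look and compute and a tool call to move; the robot and the scene stay as the last step left them, time stands still between calls to the robot, and variables do not carry over. Pictures are saved under pics/ and viewed, at most 10 in all, crops included, and the job is handed in when it is done.

Besides the shell and the picture viewer there is one more tool, called after "Request:" as name(argument=value, ...) on one line, values as JSON. servo_tool: Moves the arm, as the interface text tells. Its arguments: {"type":"object","properties":{"deltas":{"type":"array","items":{"type":"object","properties":{"x":{"type":"number"},"y":{"type":"number"},"z":{"type":"number"},"rx":{"type":"number"},"ry":{"type":"number"},"rz":{"type":"number"},"gripper":{"type":"number"}}}},"newtons":{"type":"number"}},"required":["deltas"]}

```bash
mkdir -p pics; cat > h.py <<'E'
import numpy as np, cv2
from rig import r
from scipy.spatial.transform import Rotation as R
def cam(n):
    p=r.camera_params(n); o=np.array(p["orientation"],float)
    M=o if o.shape==(3,3) else R.from_euler('xyz',o).as_matrix()
    return np.array(p["mtx"]),np.array(p["eye"],float),M
def ray(n,u,v,z=0):
    K,e,M=cam(n); d=M@np.linalg.solve(K,[u,v,1]); return e+d*(z-e[2])/d[2]
def proj(n,P):
    K,e,M=cam(n); q=K@(M.T@(np.array(P,float)-e)); return q[:2]/q[2]
E
python3 - <<'E'
from h import *
for n in("scene","side"):
    im=r.grab_frame(n); cv2.imwrite(f"pics/{n}0.png",im); print(n,r.camera_params(n))
    for t in("saucer","dispenser","paddle","cup","tin","salt","capsule_a"):
        print(t,[(np.round(d["box"]).tolist(),round(d["conf"],2)) for d in r.recognise(t,n)][:3])
a=cv2.imread("pics/scene0.png");b=cv2.imread("pics/side0.png")
print(r.sense())
E
```

```text
scene {'mtx': array([[533.63882486,   0.        , 272.27548909],
       [  0.        , 533.63882486, 215.66291395],
       [  0.        ,   0.        ,   1.        ]]), 'eye': array([ -99.43551865,  784.29872209, 1352.40517399]), 'orientation': array([-2.45601948,  0.01524418, -2.45941182])}
saucer [([248.0, 269.0, 27.0, 32.0], 0.86)]
dispenser [([188.0, 224.0, 42.0, 47.0], 0.87)]
paddle [([188.0, 239.0, 42.0, 17.0], 0.81)]
cup []
tin [([321.0, 164.0, 13.0, 9.0], 0.6)]
salt []
capsule_a [([203.0, 233.0, 11.0, 18.0], 0.46), ([195.0, 232.0, 8.0, 10.0], 0.4)]
side {'mtx': array([[519.82960329,   0.        , 281.90511321],
       [  0.        , 519.82960329, 212.77210584],
       [  0.        ,   0.        ,   1.        ]]), 'eye': array([ 307.61755192, 1010.69842499, 1107.37790999]), 'orientation': array([-2.35991610e+00, -2.60002432e-05, -2.90637348e+00])}
saucer [([285.0, 209.0, 40.0, 31.0], 0.92), ([287.0, 255.0, 41.0, 38.0], 0.73)]
dispenser [([201.0, 236.0, 67.0, 53.0], 0.65)]
paddle [([216.0, 236.0, 40.0, 25.0], 0.93)]
cup [([300.0, 178.0, 28.0, 20.0], 0.77), ([204.0, 232.0, 61.0,
[... 262 characters left out ...]
.8, 'qpos': array([ 1.13956013e+00,  3.52969784e-01,  1.63341739e+00,  4.01019522e-05,
        1.15521062e+00, -2.39660842e-03]), 'qvel': array([-8.08306776e-05, -3.54994070e-04, -1.40836840e-04, -4.30892459e-04,
       -1.09531662e-03,  9.82079178e-04]), 'joint_efforts': array([-4.55612289e-04, -6.05121088e+01, -3.42412949e+01,  1.02689030e-04,
        9.85584775e-04,  7.62788659e-07]), 'eef_pos': array([259.86739189, 568.40278386, 231.29240001]), 'tcp_rot': array([-3.14158761e+00, -3.67005952e-05,  2.71273688e+00]), 'contact_force': array([-0.54120006, -0.10073711,  0.33435853]), 'wrist_torque': array([0.00432051, 0.00884847, 0.00250955]), 'grasp_force': 0.0, 'opening': 0.9991328599267888}
```

```bash
python3 - <<'E'
from h import *
b=cv2.imread("pics/side0.png")[130:370,160:400]; a=cv2.imread("pics/scene0.png")[140:340,150:350]
cv2.imwrite("pics/c1.png",np.hstack([cv2.resize(b,(400,400),interpolation=3),cv2.resize(a,(400,400),interpolation=3)]))
cv2.imwrite("pics/c2.png",cv2.resize(b[60:180,20:180],(800,600),interpolation=2))
for n,bx in(("side",(285,209,40,31)),("side",(287,255,41,38)),("scene",(248,269,27,32))):
    print(n,ray(n,bx[0]+bx[2]/2,bx[1]+bx[3]/2,12).round())
print("cup",ray("side",314,188,26).round(),"tin",ray("side",304,158,36).round(),"salt",ray("side",314,339,45).round(), "paddle side",ray("side",236,248,156).round(),"scene",ray("scene",209,247.5,156).round())
E
```

```text
side [485. -16.  12.]
side [441. 161.  12.]
scene [467. 170.  12.]
cup [ 487. -161.   26.] tin [ 544. -284.   36.] salt [385. 369.  45.] paddle side [608. 235. 156.] scene [597. 233. 156.]
```

View pics/c1.png

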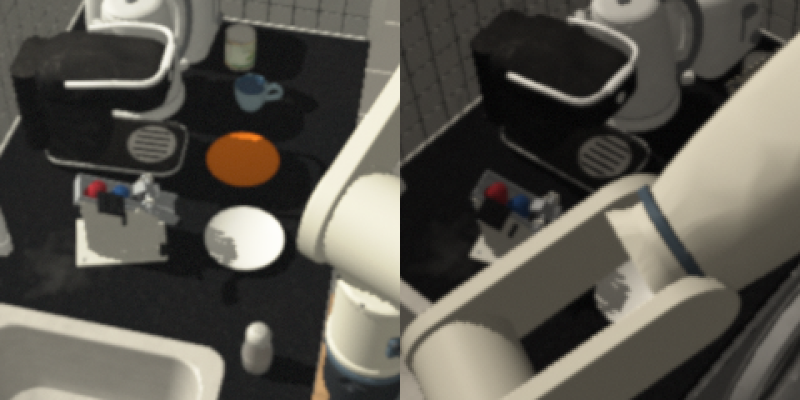

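View pics/c2.png

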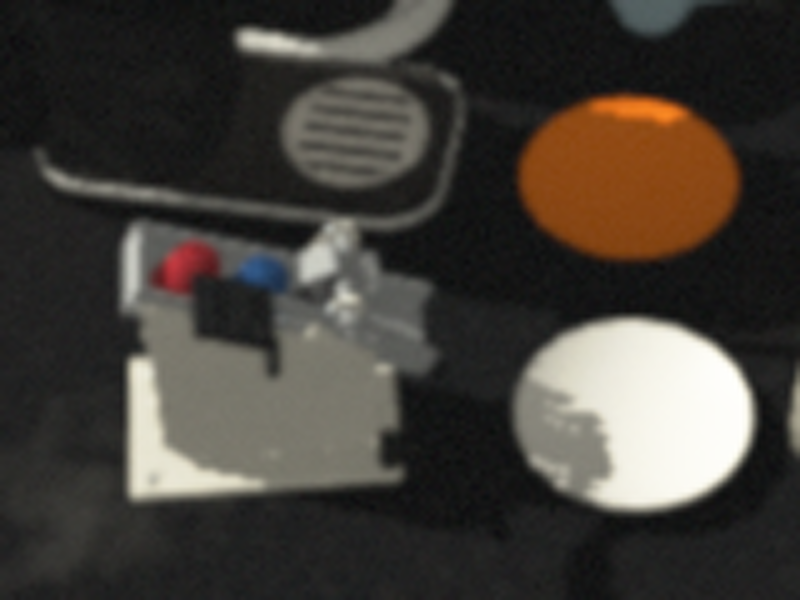

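```bash
cat > fit.py <<'E'
from h import *
from scipy.optimize import least_squares
def W(p,P):
    c,s=np.cos(p[2]),np.sin(p[2]); return [p[0]+c*P[0]-s*P[1],p[1]+s*P[0]+c*P[1],P[2]]
E
python3 - <<'E'
from fit import *
obs=[((70,53,156),(235,308)),((0,44,14),(388,447)),((-22,23.5,60),(435,365)),((124,-23.5,141),(128,303) ) ]
obs=[((70,53,156),(235,308)),((0,44,14),(388,447)),((-22,23.5,60),(435,365))]
base=[(130,498),(405,480)]
def f(p,pr=0):
    o=[]
    for P,c in obs: o+=list(proj("side",W(p,P))-(180+c[0]/5,190+c[1]/5))
    c,s=np.cos(p[2]),np.sin(p[2])
    for b in base:
        q=ray("side",180+b[0]/5,190+b[1]/5,6); o.append((-s*(q[0]-p[0])+c*(q[1]-p[1])-47)/2.5)
    return np.array(o)
S=least_squares(f,[530,180,.2]);p=S.x;print(p,S.fun.round(1))
for b in base:
    q=ray("side",180+b[0]/5,190+b[1]/5,6); print(q.round())
im=cv2.imread("pics/side0.png")
print("place",np.round(W(p,(-57,0,0))),"paddle",np.round(W(p,(70,53,156))))
# saucer: blob centroid
hsv=cv2.cvtColor(im,cv2.COLOR_BGR2HSV)
for n in["paddle"]: print(proj("side",W(p,(70,53,156))))
# saucer rim ellipse extents 514..756, 316..512 in c2
P=[ray("side",180+u/5,190+v/5,19) for u,v in((514,412),(756,416),(634,316))]
print("rim pts",np.round(P))
E
```

```text
[5.76055371e+02 1.76024201e+02 3.49524534e-01] [ 0.8 -0.2  0.8  2.4 -1.3  0.9  0.2  2.1]
[689. 268.   6.]
[553. 223.   6.]
place [523. 157.   0.] paddle [624. 250. 156.]
[227.75518027 251.40022234]
rim pts [[505. 176.  19.]
 [380. 149.  19.]
 [457.  96.  19.]]
```

Request:
servo_tool(deltas=[{"x": 10, "y": -43, "rz": 0.07}, {"x": 20, "y": -86, "rz": 0.15}, {"x": 31, "y": -130, "rz": 0.23}, {"x": 41, "y": -173, "rz": 0.3}, {"x": 52, "y": -216, "rz": 0.38}, {"x": 62, "y": -260, "rz": 0.46}, {"x": 72, "y": -303, "rz": 0.53}, {"x": 83, "y": -346, "rz": 0.61}, {"x": 93, "y": -390, "rz": 0.69}, {"x": 104, "y": -433, "rz": 0.75}])

```text
invalid input
```

Request:
servo_tool(deltas=[{}, {}, {}])

```text
invalid input
```

```bash
python3 - <<'E'
from h import *
for n in("scene","wrist"):
    im=r.grab_frame(n); cv2.imwrite(f"pics/{n}1.png",im)
    for t in("saucer","dispenser","paddle"):
        print(n,t,[(np.round(d["box"]).tolist(),round(d["conf"],2)) for d in r.recognise(t,n)][:3])
a=cv2.imread("pics/scene1.png")[200:320,160:320];cv2.imwrite("pics/c3.png",cv2.resize(a,(800,600),interpolation=2))
s=r.sense();print(s["clock"],s["eef_pos"],s["tcp_rot"],s["qpos"],cam("wrist"))
E
```

```text
scene saucer [([245.0, 270.0, 34.0, 31.0], 0.79)]
scene dispenser [([186.0, 222.0, 43.0, 50.0], 0.69)]
scene paddle [([188.0, 237.0, 41.0, 18.0], 0.81)]
wrist saucer [([56.0, 379.0, 57.0, 41.0], 0.88)]
wrist dispenser []
wrist paddle []
1.2 [259.86677725 568.43881576 231.30063031] [3.14156295e+00 3.26757887e-05 2.71284686e+00] [ 1.13962312e+00  3.52994045e-01  1.63336281e+00 -3.56370930e-05
  1.15520602e+00 -2.41302852e-03] (array([[316.04869569,   0.        , 279.6808797 ],
       [  0.        , 316.04869569, 206.43037397],
       [  0.        ,   0.        ,   1.        ]]), array([200.74008497, 595.56360647, 373.62279448]), array([[ 4.15515948e-01,  8.78248814e-01,  2.36697101e-01],
       [ 9.09585683e-01, -4.01377625e-01, -1.07470407e-01],
       [ 6.19162566e-04,  2.59951963e-01, -9.65621351e-01]]))
```

View pics/c3.png

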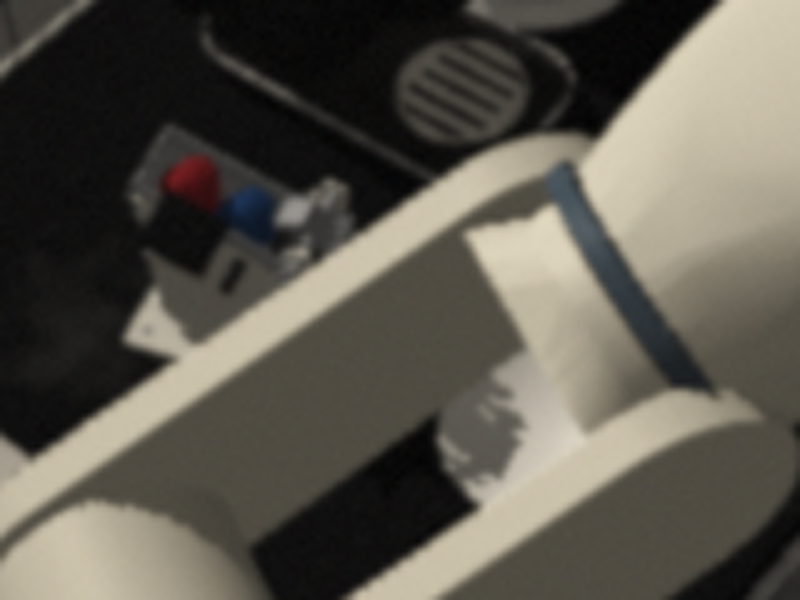

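View pics/wrist1.png

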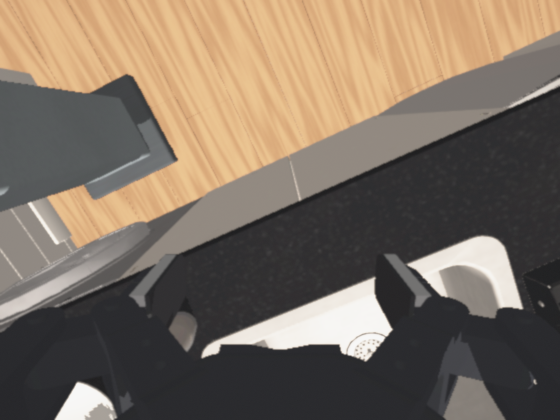

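Request:
servo_tool(deltas=[{"x": 10, "y": -43, "z": 0, "rx": 0, "ry": 0, "rz": 0.07, "gripper": 1}, {"x": 20, "y": -86, "z": 0, "rx": 0, "ry": 0, "rz": 0.15, "gripper": 1}, {"x": 31, "y": -130, "z": 0, "rx": 0, "ry": 0, "rz": 0.23, "gripper": 1}, {"x": 41, "y": -173, "z": 0, "rx": 0, "ry": 0, "rz": 0.3, "gripper": 1}, {"x": 52, "y": -216, "z": 0, "rx": 0, "ry": 0, "rz": 0.38, "gripper": 1}, {"x": 62, "y": -260, "z": 0, "rx": 0, "ry": 0, "rz": 0.46, "gripper": 1}, {"x": 72, "y": -303, "z": 0, "rx": 0, "ry": 0, "rz": 0.53, "gripper": 1}, {"x": 83, "y": -346, "z": 0, "rx": 0, "ry": 0, "rz": 0.61, "gripper": 1}, {"x": 93, "y": -390, "z": 0, "rx": 0, "ry": 0, "rz": 0.69, "gripper": 1}, {"x": 104, "y": -433, "z": 0, "rx": 0, "ry": 0, "rz": 0.75, "gripper": 1}], newtons=30)

```text
clock: 2.2
eef_pos: [363.9, 133.7, 231.6]
tcp_rot: [-3.142, 0.001, -2.817]
contact_force: [0.4, -1.1, -0.2]
opening: 1.001
grasp_force: 0.0
```

```bash
python3 - <<'E'
from h import *
im=r.grab_frame("wrist"); cv2.imwrite("pics/wrist2.png",im)
np.savez("w2.npz",*cam("wrist"))
for t in("saucer","dispenser","paddle"):
    print(t,[(np.round(d["box"]).tolist(),round(d["conf"],2)) for d in r.recognise(t,"wrist")][:3])
s=r.sense();print(s["clock"],s["eef_pos"],s["tcp_rot"],s["qpos"])
E
```

```text
saucer [([80.0, 186.0, 109.0, 96.0], 0.95), ([228.0, 199.0, 102.0, 101.0], 0.6)]
dispenser [([227.0, 328.0, 68.0, 24.0], 0.95)]
paddle []
2.4 [364.18395733 134.63187957 231.50593071] [ 3.14132232e+00  6.38675483e-04 -2.82423987e+00] [ 3.50015937e-01 -3.20472649e-02  2.10107960e+00  2.83937477e-04
  1.07191317e+00 -1.53826903e+00]
```

View pics/wrist2.png

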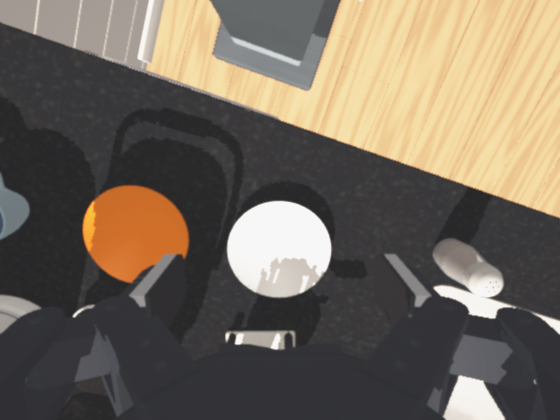

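```bash
python3 - <<'E'
from h import *
z=np.load("w2.npz");K,e,M=z["arr_0"],z["arr_1"],z["arr_2"]
def ray2(u,v,h):
    d=M@np.linalg.solve(K,[u,v,1]); return (e+d*(h-e[2])/d[2]).round(1)
im=cv2.imread("pics/wrist2.png")
m=((im.min(2)>120)).astype(np.uint8);m[:195]=0;m[305:]=0;m[:,:220]=0;m[:,340:]=0
c=max(cv2.findContours(m,0,1)[0],key=cv2.contourArea);h=cv2.convexHull(c);el=cv2.fitEllipse(h);print(el)
P=np.array([ray2(u,v,19) for u,v in h[:,0]]);(cx,cy),rad=cv2.minEnclosingCircle(P[:,:2].astype(np.float32));print("saucer",cx,cy,rad)
for zz in(60,75,84): print("lip corners",zz,ray2(227,332,zz),ray2(295,331,zz))
for q in((.33),(.35)): pass
E
python3 - <<'E'
import cv2
im=cv2.imread("pics/wrist2.png")[310:360,210:320];cv2.imwrite("pics/c5.png",cv2.resize(im,(770,350),interpolation=2))
E
```

```text
((278.690673828125, 248.7227783203125), (96.66966247558594, 104.69288635253906), 89.7788314819336)
saucer 447.31488037109375 154.60670471191406 63.32771301269531
lip corners 60 [545.1 125.2  60. ] [518.4 198.8  60. ]
lip corners 75 [533.5 124.3  75. ] [508.1 194.5  75. ]
lip corners 84 [526.6 123.8  84. ] [501.9 191.9  84. ]
```

View pics/c5.png

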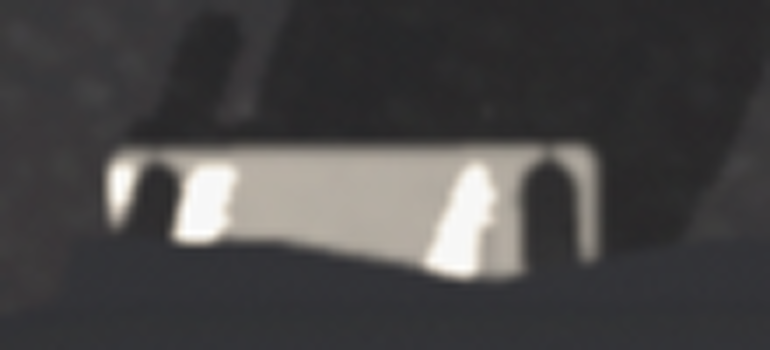

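```bash
python3 - <<'E'
from h import *
z=np.load("w2.npz");K,e,M=z["arr_0"],z["arr_1"],z["arr_2"]
def ray2(u,v,h):
    d=M@np.linalg.solve(K,[u,v,1]); return (e+d*(h-e[2])/d[2]).round(1)
a,b=ray2(225.3,330.7,6),ray2(295.4,330.7,6);print(a,b,np.linalg.norm(a-b),"yaw",np.arctan2(-(b-a)[0],(b-a)[1]))
f,g=ray2(232,332.5,6),ray2(288.3,331.8,6);print(f,g,np.linalg.norm(f-g))
y=np.arctan2(-(b-a)[0],(b-a)[1]); o=(f+g)/2+6*np.array([np.cos(y),np.sin(y),0]);print("origin",o,"base mid",(a+b)/2)
for yy in(y,.32,.35):
  c,s=np.cos(yy),np.sin(yy);print("place",o[:2]-57*np.array([c,s]),"paddle up",o[:2]+[70*c-53*s,70*s+53*c])
E
```

```text
[585.5 125.4   6. ] [554.8 214.9   6. ] 94.61891988392175 yaw 0.33044017524589
[585.3 134.8   6. ] [559.5 206.4   6. ] 76.10650432124706
origin [578.0753977  172.54675653   6.        ] base mid [570.15 170.15   6.  ]
place [524.15911958 154.05256951] paddle up [627.09202149 245.39159568]
place [523.96897887 154.61646257] paddle up [627.84984925 244.87589293]
place [524.53115306 153.0015815 ] paddle up [625.6579038  246.33635683]
```

Request:
servo_tool(deltas=[{"x": 2, "y": -6, "z": -40, "rx": 0, "ry": 0, "rz": 0, "gripper": 1}, {"x": 2, "y": -6, "z": -85, "rx": 0, "ry": 0, "rz": 0, "gripper": 1}, {"x": 2, "y": -6, "z": -130, "rx": 0, "ry": 0, "rz": 0, "gripper": 1}, {"x": 2, "y": -6, "z": -175, "rx": 0, "ry": 0, "rz": 0, "gripper": 1}, {"x": 2, "y": -6, "z": -210, "rx": 0, "ry": 0, "rz": 0, "gripper": 1}, {"x": 2, "y": -6, "z": -225, "rx": 0, "ry": 0, "rz": 0, "gripper": 1}, {"x": 2, "y": -6, "z": -233, "rx": 0, "ry": 0, "rz": 0, "gripper": 1}, {"x": 2, "y": -6, "z": -236, "rx": 0, "ry": 0, "rz": 0, "gripper": 1}, {"x": 2, "y": -6, "z": -236, "rx": 0, "ry": 0, "rz": 0, "gripper": 1}], newtons=30)

```text
clock: 3.3
eef_pos: [366.2, 130.1, -4.4]
tcp_rot: [3.142, 0.001, -2.82]
contact_force: [-0.5, -0.3, 0.4]
opening: 0.998
grasp_force: 0.0
```

Request:
servo_tool(deltas=[{"x": 10, "y": 3, "z": 0, "rx": 0, "ry": 0, "rz": 0, "gripper": 1}, {"x": 20, "y": 6, "z": 0, "rx": 0, "ry": 0, "rz": 0, "gripper": 1}, {"x": 26, "y": 8, "z": 0, "rx": 0, "ry": 0, "rz": 0, "gripper": 1}, {"x": 33, "y": 8, "z": 0, "rx": 0, "ry": 0, "rz": 0, "gripper": 1}, {"x": 40, "y": 8, "z": 0, "rx": 0, "ry": 0, "rz": 0, "gripper": 1}, {"x": 47, "y": 8, "z": 0, "rx": 0, "ry": 0, "rz": 0, "gripper": 1}, {"x": 54, "y": 7, "z": 0, "rx": 0, "ry": 0, "rz": 0, "gripper": 1}, {"x": 60, "y": 7, "z": 0, "rx": 0, "ry": 0, "rz": 0, "gripper": 1}, {"x": 66, "y": 7, "z": 0, "rx": 0, "ry": 0, "rz": 0, "gripper": 1}, {"x": 70, "y": 7, "z": 0, "rx": 0, "ry": 0, "rz": 0, "gripper": 1}], newtons=30)

```text
clock: 4.3
eef_pos: [436.5, 136.4, -4.7]
tcp_rot: [-3.142, 0.0, -2.821]
contact_force: [-2.3, 0.0, 0.9]
opening: 1.003
grasp_force: 1.3
```

```bash
cat > s.py <<'E'
from h import *
im=r.grab_frame("wrist"); cv2.imwrite("pics/wrist3.png",im); K,e,M=cam("wrist")
for d in r.recognise("saucer","wrist"): print(d)
s=r.sense();print(s["clock"],s["eef_pos"],s["contact_force"])
im=r.grab_frame("side");cv2.imwrite("pics/side3.png",im);b=im[190:310,180:340]
x=cv2.imread("pics/wrist3.png")
cv2.imwrite("pics/c6.png",np.hstack([cv2.resize(b,(400,300),interpolation=2),cv2.resize(x,(400,300))]))
E
python3 s.py
```

```text
{'box': [169.7, 264.1, 220.5, 96.3], 'conf': 0.73}
{'box': [0.0, 177.0, 70.4, 158.7], 'conf': 0.59}
4.4 [436.81094585 136.48705625  -4.69356627] [-0.4221159   0.26163443  0.46614584]
```

View pics/c6.png

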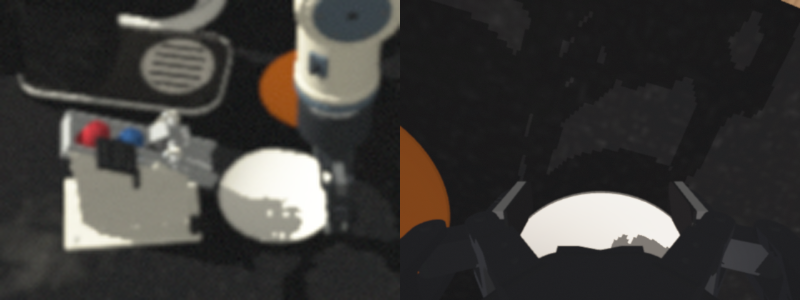

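Request:
servo_tool(deltas=[{"x": 6, "y": 0, "z": 0, "rx": 0, "ry": 0, "rz": 0, "gripper": 1}, {"x": 12, "y": 0, "z": 0, "rx": 0, "ry": 0, "rz": 0, "gripper": 1}, {"x": 18, "y": 0, "z": 0, "rx": 0, "ry": 0, "rz": 0, "gripper": 1}, {"x": 22, "y": 0, "z": 0, "rx": 0, "ry": 0, "rz": 0, "gripper": 1}, {"x": 25, "y": 0, "z": 0, "rx": 0, "ry": 0, "rz": 0, "gripper": 1}, {"x": 28, "y": 0, "z": 0, "rx": 0, "ry": 0, "rz": 0, "gripper": 1}], newtons=30)

```text
clock: 5.05
eef_pos: [464.0, 136.4, -4.8]
tcp_rot: [3.142, -0.0, -2.82]
contact_force: [-3.0, -0.1, 0.5]
opening: 1.004
grasp_force: 1.0
```

Request:
servo_tool(deltas=[{"x": 1.5, "y": 0.5, "z": 0, "rx": 0, "ry": 0, "rz": 0, "gripper": 1}, {"x": 3, "y": 1, "z": 0, "rx": 0, "ry": 0, "rz": 0, "gripper": 1}], newtons=30)

```text
clock: 5.25
eef_pos: [466.8, 137.4, -4.8]
tcp_rot: [-3.142, -0.0, -2.82]
contact_force: [-1.8, -0.4, 0.7]
opening: 0.997
grasp_force: 1.0
```

Request:
servo_tool(deltas=[{"x": 1.5, "y": 0.5, "z": 0, "rx": 0, "ry": 0, "rz": 0, "gripper": 1}, {"x": 3, "y": 1, "z": 0, "rx": 0, "ry": 0, "rz": 0, "gripper": 1}], newtons=30)

```text
clock: 5.45
eef_pos: [469.9, 138.5, -4.7]
tcp_rot: [-3.142, -0.0, -2.82]
contact_force: [-1.8, -0.8, -0.1]
opening: 0.997
grasp_force: 0.9
```

Request:
servo_tool(deltas=[{"x": 1, "y": 0.3, "z": 0, "rx": 0, "ry": 0, "rz": 0, "gripper": 1}, {"x": 2, "y": 0.6, "z": 0, "rx": 0, "ry": 0, "rz": 0, "gripper": 1}], newtons=30)

```text
clock: 5.65
eef_pos: [471.9, 139.1, -4.7]
tcp_rot: [3.142, -0.0, -2.82]
contact_force: [-0.7, -0.6, 0.0]
opening: 0.997
grasp_force: 0.9
```

Request:
servo_tool(deltas=[{"x": 1, "y": 0.3, "z": 0, "rx": 0, "ry": 0, "rz": 0, "gripper": 1}, {"x": 2, "y": 0.6, "z": 0, "rx": 0, "ry": 0, "rz": 0, "gripper": 1}], newtons=30)

```text
clock: 5.85
eef_pos: [473.3, 139.5, -4.9]
tcp_rot: [3.142, -0.001, -2.82]
contact_force: [-4.4, -1.9, 1.4]
opening: 1.003
grasp_force: 2.0
```

Request:
servo_tool(deltas=[{"x": 1, "y": 0.3, "z": 0, "rx": 0, "ry": 0, "rz": 0, "gripper": 1}, {"x": 2, "y": 0.6, "z": 0, "rx": 0, "ry": 0, "rz": 0, "gripper": 1}], newtons=30)

```text
clock: 6.05
eef_pos: [473.9, 139.7, -5.1]
tcp_rot: [3.141, -0.004, -2.82]
contact_force: [-8.8, -1.9, 3.6]
opening: 1.001
grasp_force: 4.2
```

Request:
servo_tool(deltas=[{"x": -10, "y": -3, "z": 0, "rx": 0, "ry": 0, "rz": 0, "gripper": 1}, {"x": -25, "y": -8, "z": 0, "rx": 0, "ry": 0, "rz": 0, "gripper": 1}, {"x": -45, "y": -15, "z": 30, "rx": 0, "ry": 0, "rz": 0, "gripper": 1}, {"x": -65, "y": -20, "z": 70, "rx": 0, "ry": 0, "rz": 0, "gripper": 1}, {"x": -85, "y": -20, "z": 110, "rx": 0, "ry": 0, "rz": 0, "gripper": 1}, {"x": -100, "y": -20, "z": 155, "rx": 0, "ry": 0, "rz": 0, "gripper": 0}, {"x": -105, "y": -20, "z": 200, "rx": 0, "ry": 0, "rz": 0, "gripper": -1}, {"x": -105, "y": -20, "z": 235, "rx": 0, "ry": 0, "rz": 0, "gripper": -1}, {"x": -105, "y": -20, "z": 235, "rx": 0, "ry": 0, "rz": 0, "gripper": -1}], newtons=30)

```text
clock: 6.95
eef_pos: [373.8, 121.2, 235.0]
tcp_rot: [-3.141, 0.011, -2.82]
contact_force: [0.7, 0.3, -0.6]
opening: 0.33
grasp_force: 0.0
```

```bash
cat > s.py <<'E'
from h import *
s=r.sense();print(s["clock"],s["eef_pos"],s["opening"])
im=r.grab_frame("wrist"); cv2.imwrite("pics/wrist4.png",im); K,e,M=cam("wrist")
def ray2(u,v,h):
    d=M@np.linalg.solve(K,[u,v,1]); return e+d*(h-e[2])/d[2]
for d in r.recognise("saucer","wrist"): print(d)
im2=r.grab_frame("side");cv2.imwrite("pics/side4.png",im2)
for d in r.recognise("saucer","side"):
    b=d["box"];print(d,ray("side",b[0]+b[2]/2,b[1]+b[3]/2,12).round())
print("expected place px",proj("side",(523,155,12)))
b=im2[190:310,180:340]
cv2.imwrite("pics/c7.png",np.hstack([cv2.resize(b,(400,300),interpolation=2),cv2.resize(im[200:410,140:420],(400,300))]))
E
python3 s.py
```

```text
6.95 [373.7914511  121.20627246 235.04507647] 0.33004131592246705
{'box': [98.6, 179.3, 103.1, 100.0], 'conf': 0.87}
{'box': [240.2, 252.7, 72.0, 88.3], 'conf': 0.61}
{'box': [256.6, 247.8, 42.0, 38.2], 'conf': 0.67} [524. 156.  12.]
{'box': [283.8, 208.4, 45.1, 33.9], 'conf': 0.66} [480. -13.  12.]
expected place px [278.16924279 266.81379871]
```

View pics/c7.png

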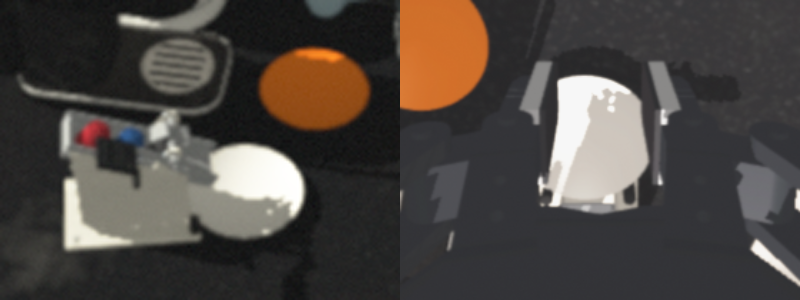

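Request:
servo_tool(deltas=[{"x": 38, "y": 19, "z": 0, "rx": 0, "ry": 0, "rz": 0, "gripper": -1}, {"x": 76, "y": 38, "z": 0, "rx": 0, "ry": 0, "rz": 0, "gripper": -1}, {"x": 114, "y": 57, "z": 0, "rx": 0, "ry": 0, "rz": 0, "gripper": -1}, {"x": 152, "y": 76, "z": 0, "rx": 0, "ry": 0, "rz": 0, "gripper": -1}, {"x": 190, "y": 95, "z": 0, "rx": 0, "ry": 0, "rz": 0, "gripper": -1}, {"x": 228, "y": 114, "z": 0, "rx": 0, "ry": 0, "rz": 0, "gripper": -1}, {"x": 254, "y": 127, "z": -20, "rx": 0, "ry": 0, "rz": 0, "gripper": -1}, {"x": 254, "y": 127, "z": -55, "rx": 0, "ry": 0, "rz": 0, "gripper": -1}, {"x": 254, "y": 127, "z": -65, "rx": 0, "ry": 0, "rz": 0, "gripper": -1}, {"x": 254, "y": 127, "z": -65, "rx": 0, "ry": 0, "rz": 0, "gripper": -1}], newtons=30)

```text
clock: 8.15
eef_pos: [622.6, 246.2, 161.6]
tcp_rot: [-3.141, -0.007, -2.821]
contact_force: [0.2, 0.6, 0.3]
opening: -0.002
grasp_force: 0.0
```

```bash
python3 - <<'E'
from h import *
s=r.sense();print(s["clock"],s["eef_pos"],s["opening"],s["contact_force"])
im=r.grab_frame("side");p=proj("side",s["eef_pos"]);print("tcp px",p)
cv2.imwrite("pics/c8.png",cv2.resize(im[190:310,160:320],(800,600),interpolation=2))
E
```

```text
8.15 [622.5861618  246.23178914 161.59243809] -0.0017575275597264597 [0.22235789 0.55089716 0.30516114]
tcp px [228.46758134 248.86105316]
```

View pics/c8.png

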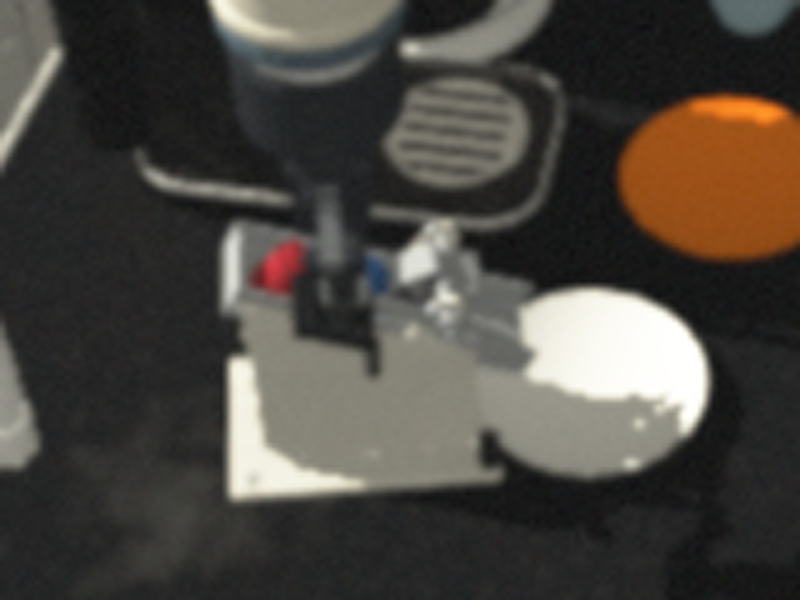

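Request:
servo_tool(deltas=[{"x": 4, "y": 3, "z": 0, "rx": 0, "ry": 0, "rz": 0, "gripper": -1}, {"x": 6, "y": 3, "z": -8, "rx": 0, "ry": 0, "rz": 0, "gripper": -1}, {"x": 8, "y": 4, "z": -16, "rx": 0, "ry": 0, "rz": 0, "gripper": -1}, {"x": 11, "y": 5, "z": -24, "rx": 0, "ry": 0, "rz": 0, "gripper": -1}, {"x": 13, "y": 6, "z": -32, "rx": 0, "ry": 0, "rz": 0, "gripper": -1}, {"x": 14, "y": 6, "z": -40, "rx": 0, "ry": 0, "rz": 0, "gripper": -1}, {"x": 14, "y": 6, "z": -46, "rx": 0, "ry": 0, "rz": 0, "gripper": -1}, {"x": 14, "y": 6, "z": -46, "rx": 0, "ry": 0, "rz": 0, "gripper": -1}], newtons=30)

```text
clock: 9.0
eef_pos: [639.8, 253.6, 118.5]
tcp_rot: [3.141, 0.002, -2.82]
contact_force: [4.3, 1.9, 5.1]
opening: -0.003
grasp_force: 2.6
```

Request:
servo_tool(deltas=[{"x": 0, "y": 0, "z": -4, "rx": 0, "ry": 0, "rz": 0, "gripper": -1}, {"x": 0, "y": 0, "z": -7, "rx": 0, "ry": 0, "rz": 0, "gripper": -1}, {"x": 0, "y": 0, "z": -7, "rx": 0, "ry": 0, "rz": 0, "gripper": -1}], newtons=30)

```text
clock: 9.3
eef_pos: [639.6, 253.5, 112.0]
tcp_rot: [3.141, 0.001, -2.82]
contact_force: [4.4, 1.4, 4.4]
opening: -0.001
grasp_force: 2.9
```

Request:
servo_tool(deltas=[{"x": 0, "y": 0, "z": -3, "rx": 0, "ry": 0, "rz": 0, "gripper": -1}, {"x": 0, "y": 0, "z": -5, "rx": 0, "ry": 0, "rz": 0, "gripper": -1}, {"x": 0, "y": 0, "z": -5, "rx": 0, "ry": 0, "rz": 0, "gripper": -1}], newtons=30)

```text
clock: 9.6
eef_pos: [639.8, 253.6, 110.4]
tcp_rot: [3.142, 0.002, -2.82]
contact_force: [-3.4, -1.5, 25.7]
opening: 0.003
grasp_force: 11.5
```

Request:
servo_tool(deltas=[{"x": 0, "y": 0, "z": 1, "rx": 0, "ry": 0, "rz": 0, "gripper": -1}, {"x": 0, "y": 0, "z": 1, "rx": 0, "ry": 0, "rz": 0, "gripper": -1}, {"x": 0, "y": 0, "z": 1, "rx": 0, "ry": 0, "rz": 0, "gripper": -1}, {"x": 0, "y": 0, "z": 1, "rx": 0, "ry": 0, "rz": 0, "gripper": -1}, {"x": 0, "y": 0, "z": 1, "rx": 0, "ry": 0, "rz": 0, "gripper": -1}, {"x": 0, "y": 0, "z": 1, "rx": 0, "ry": 0, "rz": 0, "gripper": -1}, {"x": 0, "y": 0, "z": 1, "rx": 0, "ry": 0, "rz": 0, "gripper": -1}, {"x": 0, "y": 0, "z": 1, "rx": 0, "ry": 0, "rz": 0, "gripper": -1}, {"x": 0, "y": 0, "z": 1, "rx": 0, "ry": 0, "rz": 0, "gripper": -1}, {"x": 0, "y": 0, "z": 1, "rx": 0, "ry": 0, "rz": 0, "gripper": -1}], newtons=30)

```text
clock: 10.6
eef_pos: [639.8, 253.5, 110.6]
tcp_rot: [3.141, 0.002, -2.82]
contact_force: [-1.2, -1.4, 19.8]
opening: -0.001
grasp_force: 9.2
```

```bash
python3 - <<'E'
from h import *
s=r.sense();print(s["clock"],s["eef_pos"],s["contact_force"])
im=r.grab_frame("side");cv2.imwrite("pics/side9.png",im)
cv2.imwrite("pics/c9.png",cv2.resize(im[190:310,160:320],(800,600),interpolation=2))
for d in r.recognise("capsule_a","side"): print(d)
E
```

```text
10.6 [639.75823608 253.54756628 110.6398363 ] [-1.20347954 -1.39179891 19.81471156]
{'box': [227.3, 242.3, 15.7, 9.8], 'conf': 0.7}
{'box': [277.7, 258.3, 10.0, 11.2], 'conf': 0.47}
```

View pics/c9.png

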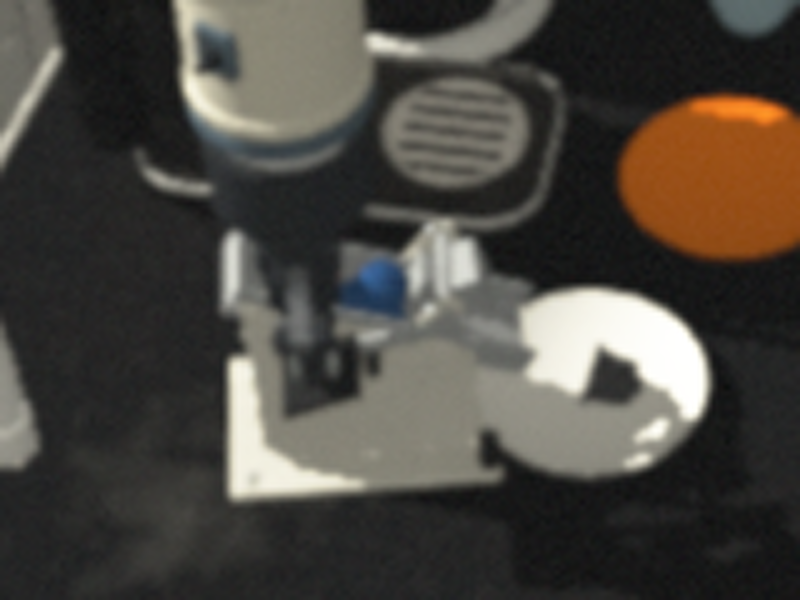

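Request:
servo_tool(deltas=[{"x": -1, "y": 0, "z": 8, "rx": 0, "ry": 0, "rz": 0, "gripper": -1}, {"x": -3, "y": -1, "z": 16, "rx": 0, "ry": 0, "rz": 0, "gripper": -1}, {"x": -5, "y": -2, "z": 24, "rx": 0, "ry": 0, "rz": 0, "gripper": -1}, {"x": -7, "y": -3, "z": 32, "rx": 0, "ry": 0, "rz": 0, "gripper": -1}, {"x": -9, "y": -4, "z": 42, "rx": 0, "ry": 0, "rz": 0, "gripper": -1}, {"x": -12, "y": -5, "z": 52, "rx": 0, "ry": 0, "rz": 0, "gripper": -1}, {"x": -14, "y": -6, "z": 64, "rx": 0, "ry": 0, "rz": 0, "gripper": -1}, {"x": -14, "y": -6, "z": 72, "rx": 0, "ry": 0, "rz": 0, "gripper": -1}, {"x": -14, "y": -6, "z": 72, "rx": 0, "ry": 0, "rz": 0, "gripper": -1}, {"x": -14, "y": -6, "z": 72, "rx": 0, "ry": 0, "rz": 0, "gripper": -1}], newtons=30)

```text
clock: 11.7
eef_pos: [624.9, 247.2, 180.4]
tcp_rot: [3.142, 0.0, -2.82]
contact_force: [0.3, 0.5, -0.3]
opening: 0.0
grasp_force: 0.0
```

Request:
servo_tool(deltas=[{"x": 0, "y": 0, "z": 0, "rx": 0, "ry": 0, "rz": 0, "gripper": -1}, {"x": 0, "y": 0, "z": 0, "rx": 0, "ry": 0, "rz": 0, "gripper": -1}, {"x": 0, "y": 0, "z": 0, "rx": 0, "ry": 0, "rz": 0, "gripper": -1}, {"x": 0, "y": 0, "z": 0, "rx": 0, "ry": 0, "rz": 0, "gripper": -1}, {"x": 0, "y": 0, "z": 0, "rx": 0, "ry": 0, "rz": 0, "gripper": -1}, {"x": 0, "y": 0, "z": 0, "rx": 0, "ry": 0, "rz": 0, "gripper": -1}, {"x": 0, "y": 0, "z": 0, "rx": 0, "ry": 0, "rz": 0, "gripper": -1}, {"x": 0, "y": 0, "z": 0, "rx": 0, "ry": 0, "rz": 0, "gripper": -1}, {"x": 0, "y": 0, "z": 0, "rx": 0, "ry": 0, "rz": 0, "gripper": -1}, {"x": 0, "y": 0, "z": 0, "rx": 0, "ry": 0, "rz": 0, "gripper": -1}], newtons=30)

```text
clock: 12.7
eef_pos: [624.9, 247.2, 180.3]
tcp_rot: [-3.142, 0.0, -2.82]
contact_force: [-0.1, 0.1, 0.2]
opening: 0.001
grasp_force: 0.0
```

```bash
cat > look.py <<'E'
from h import *
s=r.sense();print(s["clock"],s["eef_pos"],s["contact_force"])
im=r.grab_frame("side")
for t in("capsule_a","saucer","paddle"):
    print(t,[(np.round(d["box"]).tolist(),round(d["conf"],2)) for d in r.recognise(t,"side")])
h=cv2.cvtColor(im,cv2.COLOR_BGR2HSV)
for n,lo,hi in(("blue",105,125),("red",172,180)):
    m=((h[...,0]>=lo)&(h[...,0]<=hi)&(h[...,1]>150)&(h[...,2]>60)).astype(np.uint8);m[:230]=0;m[300:]=0
    print(n,[(c.tolist(),a) for c,a in [(np.round(x),s[4]) for x,s in zip(*[cv2.connectedComponentsWithStats(m)[k][1:] for k in(3,2)])] if a>5])
m=(im[235:290,255:300].max(2)<70)
print("dark in saucer\n"+"\n".join("".join("#" if q else "." for q in l) for l in m[::2]))
E
python3 look.py
```

```text
12.7 [624.86758801 247.21684413 180.29077169] [-0.06440473  0.08363606  0.16346443]
capsule_a [([238.0, 247.0, 10.0, 4.0], 0.6)]
saucer [([286.0, 210.0, 42.0, 31.0], 0.96), ([260.0, 250.0, 39.0, 37.0], 0.93)]
paddle [([215.0, 236.0, 41.0, 24.0], 0.8)]
blue [([244.0, 248.0], np.int32(8))]
red [([234.0, 245.0], np.int32(16))]
dark in saucer
.....############################............
####################################.........
#######################################......
.############################################
.############################################
......#######################################
...........#######..........#################
...................................##########
.......................................######
..........................................###
...........................................##
.............................................
.............................................
.........................##..................
.........................######..............
........................########.............
........................########.............
............................##...............
.............................................
.............................................
.............................................
.###.......................................##
.####...................................#####
.#######..............................#######
.....######.......................###########
......##############.....####################
#############################################
#############################################
```

Request:
servo_tool(deltas=[{"x": 0, "y": 0, "z": -15, "rx": 0, "ry": 0, "rz": 0, "gripper": -1}, {"x": 2, "y": 1, "z": -23, "rx": 0, "ry": 0, "rz": 0, "gripper": -1}, {"x": 4, "y": 2, "z": -31, "rx": 0, "ry": 0, "rz": 0, "gripper": -1}, {"x": 7, "y": 3, "z": -39, "rx": 0, "ry": 0, "rz": 0, "gripper": -1}, {"x": 10, "y": 4, "z": -47, "rx": 0, "ry": 0, "rz": 0, "gripper": -1}, {"x": 12, "y": 5, "z": -55, "rx": 0, "ry": 0, "rz": 0, "gripper": -1}, {"x": 14, "y": 6, "z": -63, "rx": 0, "ry": 0, "rz": 0, "gripper": -1}, {"x": 14, "y": 6, "z": -69, "rx": 0, "ry": 0, "rz": 0, "gripper": -1}, {"x": 14, "y": 6, "z": -73, "rx": 0, "ry": 0, "rz": 0, "gripper": -1}, {"x": 14, "y": 6, "z": -73, "rx": 0, "ry": 0, "rz": 0, "gripper": -1}], newtons=30)

```text
clock: 13.9
eef_pos: [640.4, 253.8, 110.4]
tcp_rot: [3.141, 0.004, -2.82]
contact_force: [-5.3, -2.4, 21.4]
opening: 0.0
grasp_force: 9.3
```

Request:
servo_tool(deltas=[{"x": 0, "y": 0, "z": 0, "rx": 0, "ry": 0, "rz": 0, "gripper": -1}, {"x": 0, "y": 0, "z": 0, "rx": 0, "ry": 0, "rz": 0, "gripper": -1}, {"x": 0, "y": 0, "z": 0, "rx": 0, "ry": 0, "rz": 0, "gripper": -1}, {"x": 0, "y": 0, "z": 0, "rx": 0, "ry": 0, "rz": 0, "gripper": -1}, {"x": 0, "y": 0, "z": 0, "rx": 0, "ry": 0, "rz": 0, "gripper": -1}, {"x": 0, "y": 0, "z": 0, "rx": 0, "ry": 0, "rz": 0, "gripper": -1}, {"x": 0, "y": 0, "z": 0, "rx": 0, "ry": 0, "rz": 0, "gripper": -1}, {"x": 0, "y": 0, "z": 0, "rx": 0, "ry": 0, "rz": 0, "gripper": -1}, {"x": 0, "y": 0, "z": 0, "rx": 0, "ry": 0, "rz": 0, "gripper": -1}, {"x": 0, "y": 0, "z": 0, "rx": 0, "ry": 0, "rz": 0, "gripper": -1}], newtons=30)

```text
clock: 14.9
eef_pos: [640.4, 253.8, 110.3]
tcp_rot: [3.141, 0.004, -2.82]
contact_force: [-6.1, -2.6, 24.6]
opening: -0.002
grasp_force: 10.7
```

```bash
python3 look.py
```

```text
14.9 [640.39913474 253.80135627 110.31920341] [-6.11540867 -2.56755635 24.56558037]
capsule_a [([228.0, 244.0, 13.0, 7.0], 0.54), ([277.0, 258.0, 14.0, 13.0], 0.51)]
saucer [([257.0, 246.0, 43.0, 42.0], 0.93), ([286.0, 210.0, 40.0, 31.0], 0.85)]
paddle [([216.0, 238.0, 44.0, 35.0], 0.72)]
blue [([270.0, 269.0], np.int32(41))]
red [([235.0, 247.0], np.int32(83))]
dark in saucer
.....############################............
####################################.........
.######################################......
..##########################################.
..###########################################
......#######################################
...........#######..........#################
...................................##########
.......................................######
.........................................####
...........................................##
.............................................
.............................................
.............................................
.........................#######.............
........................#########............
........................#########............
.......................#########.............
.............................................
.............................................
............................................#
.###......................................###
.####...................................#####
.#######..............................#######
.....######........................##########
......##############.....####################
#############################################
#############################################
```

Request:
servo_tool(deltas=[{"x": -1, "y": 0, "z": 8, "rx": 0, "ry": 0, "rz": 0, "gripper": -1}, {"x": -3, "y": -1, "z": 16, "rx": 0, "ry": 0, "rz": 0, "gripper": -1}, {"x": -5, "y": -2, "z": 24, "rx": 0, "ry": 0, "rz": 0, "gripper": -1}, {"x": -7, "y": -3, "z": 32, "rx": 0, "ry": 0, "rz": 0, "gripper": -1}, {"x": -9, "y": -4, "z": 42, "rx": 0, "ry": 0, "rz": 0, "gripper": -1}, {"x": -12, "y": -5, "z": 52, "rx": 0, "ry": 0, "rz": 0, "gripper": -1}, {"x": -14, "y": -6, "z": 64, "rx": 0, "ry": 0, "rz": 0, "gripper": -1}, {"x": -14, "y": -6, "z": 80, "rx": 0, "ry": 0, "rz": 0, "gripper": -1}, {"x": -14, "y": -6, "z": 100, "rx": 0, "ry": 0, "rz": 0, "gripper": -1}, {"x": -14, "y": -6, "z": 120, "rx": 0, "ry": 0, "rz": 0, "gripper": -1}], newtons=30)

```text
clock: 16.1
eef_pos: [624.8, 247.2, 228.9]
tcp_rot: [-3.142, 0.0, -2.82]
contact_force: [0.5, 0.3, -0.3]
opening: -0.002
grasp_force: 0.0
```

Request:
servo_tool(deltas=[{"x": 0, "y": 0, "z": 0, "rx": 0, "ry": 0, "rz": 0, "gripper": -1}, {"x": 0, "y": 0, "z": 0, "rx": 0, "ry": 0, "rz": 0, "gripper": -1}, {"x": 0, "y": 0, "z": 0, "rx": 0, "ry": 0, "rz": 0, "gripper": -1}, {"x": 0, "y": 0, "z": 0, "rx": 0, "ry": 0, "rz": 0, "gripper": -1}, {"x": 0, "y": 0, "z": 0, "rx": 0, "ry": 0, "rz": 0, "gripper": -1}, {"x": 0, "y": 0, "z": 0, "rx": 0, "ry": 0, "rz": 0, "gripper": -1}, {"x": 0, "y": 0, "z": 0, "rx": 0, "ry": 0, "rz": 0, "gripper": -1}, {"x": 0, "y": 0, "z": 0, "rx": 0, "ry": 0, "rz": 0, "gripper": -1}], newtons=30)

```text
clock: 16.9
eef_pos: [624.8, 247.2, 227.2]
tcp_rot: [-3.142, -0.0, -2.82]
contact_force: [0.1, 0.5, -0.1]
opening: -0.002
grasp_force: 0.0
```

```bash
python3 look.py; python3 -c "
from h import *
print(ray('side',270,269,20))"
```

```text
16.9 [624.83170579 247.21073871 227.16210574] [ 0.14003024  0.53041212 -0.12946605]
capsule_a [([279.0, 260.0, 13.0, 11.0], 0.56), ([240.0, 246.0, 10.0, 4.0], 0.37)]
saucer [([258.0, 247.0, 46.0, 38.0], 0.93), ([285.0, 209.0, 40.0, 34.0], 0.83)]
paddle [([217.0, 239.0, 39.0, 20.0], 0.79)]
blue [([270.0, 269.0], np.int32(36))]
red [([243.0, 248.0], np.int32(15))]
dark in saucer
......###########################............
####################################.........
#######################################......
.###########################################.
.############################################
.......######################################
............#####...........#################
...................................##########
.......................................######
..........................................###
...........................................##
.............................................
.............................................
.............................................
.........................#######.............
........................#########............
........................#########............
.......................#########.............
.............................................
.............................................
.............................................
..##.......................................##
.####...................................#####
.#######..............................#######
.....######.......................###########
......##############.......##################
#############################################
#############################################
[540.80237747 173.53537582  20.        ]
```

Blue and dark capsules are still on the saucer, red is held at the gate, and the paddle is up with the arm clear.

```bash
python3 -c "
from rig import r
print(r.sign_off())"
```

```text
the job is handed in; nothing more can be done
None
```

I handed the job in at about 17 s of the 54 s allowed, and `sign_off` returned no verdict. By the last camera check, the saucer sits against both feet, two capsules lie on it, the third is held behind the gate, and the paddle is up.

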